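Raise the brew cubby's counterbalanced shutter to its stop

TASK

Open the brew cubby: slide the blue latch fully open, then push the clear shutter up from under its orange lip, gently (never more than about 20 N), until its small orange side tab is snug against the rubber pad under the red height clip, and hold it there for a moment with a light press of about 5 N; the pad comes unstuck at 12 N. Leave the shutter standing open at that height with the latch still open, and do not shift the coffee things round about.

Things in the scene. Friction and masses are not known exactly. Their poses are not given: they have to be found in the camera images.
- cubby: White frame, open at the back and top, (340 mm wide along y, 220 deep along x, 350 tall) on a 55 mm high plastic drawer unit, fixed to the cart. Origin: centre of its underside on the cart top; its front, with the shutter, faces its own -x; z up. It is turned a little about z. Jamb posts at y = +-160 mm, fronts at x = -125; room in front of it is clear.
- lip (a point): Middle of the round front bead (radius 6 mm, along the cubby's y, 300 mm long) of the shutter's orange lip. The lip is a flat ledge 10 mm thick standing 52 mm out of the clear pane towards the cubby's -x; closed, it is at bead height 79 mm above the cart; under it is free space down to the cart top as far back as the drawer front (52 mm behind the bead). The pane is above the lip, nothing else stands out of it. The lip moves straight up with the shutter.
- shutter (a joint): Height of the shutter, m: 0 closed, grows upwards; travel to the pad 61 to 113 mm. 0.9 kg give or take 15 %, held by a constant-force counterbalance to within about 1.6 N, with 3 N sliding friction and 40 N per m/s of damping, so it stays where left.
- tab_top (a point): Top centre of the shutter's orange side tab (18 x 46 mm, 10 thick), in front of the right (-y) jamb; the pad meets it here.
- stop: Red clip, 30 x 34 x 18 mm, on the front of the right (-y) jamb: the height mark. Origin: centre of its underside. A black rubber pad (16 mm diameter) sticks down out of it; the pad's lower end is 5 to 19 mm below the origin, set differently each time and not measured, so it has to be felt. It gives about 0.1 mm per N, and 3 N or more on it for a third of a second counts as snug; more than 12 N would push it off.
- latch (a joint): Slide latch on the left (+y) jamb, m: 0 shut, 0.026 fully open, moving along the cubby's +y with 3 N friction; stays where left. Shut, its steel tongue lies 3 mm above the left end of the lip and blocks the shutter; clear of it from 0.020 on.
- latch_tab (a point): Middle of the inner (-y) face of the latch's blue thumb tab, near its free end: an upright plate 62 mm (x) by 10 mm (y) by 48 mm (z) whose free edge is 17 mm further towards -x and whose lower edge is 24 mm further down. Push on this face towards the cubby's +y.
- kettle: Copper-finish kettle with black handle, 156 mm wide, 155 tall; origin under its centre. Bystander.
- grinder: Aluminium hand grinder, 54 mm wide, 190 tall, standing in the cubby; origin under its centre. Bystander.
- dripper: Clear glass dripper, 110 mm wide, 75 tall, standing in the cubby; origin under its centre. Bystander.
- mug: Tall blue ceramic mug, 76 mm wide, 125 tall; origin under its centre. Bystander.
- beans: Amber bean jar, 90 mm wide, 140 tall; origin under its centre. Bystander.
- tin: Green tin, 80 mm wide, 110 tall; origin under its centre. Bystander.

How it is judged (in metres and radians):
On the way, in this order (a step that is already met when the one before it is completed fails the run):
1. the latch is slid open (more than 22 of its 26 mm) with the shutter still down (value of joint latch above 0.022 m and value of joint shutter below 0.01 m), for 0.2 s.
2. the robot, pushing on the lip, has the shutter's tab pressed against the rubber pad with more than 3 N, for 0.3 s (contact force between shutter and stop above 3 N and (contact force between any of shutter_c1, shutter_c2, shutter_c3 and the fingers above 2 N or contact force between any of shutter_c1, shutter_c2, shutter_c3 and the arm above 2 N)), for 0.3 s.
At the end, for the whole second after the job is handed in: The shutter stands at rest with its tab top 2 to 23 mm below the underside of the red clip (at the pad, which hangs 5 to 19 mm), and the latch is more than 22 mm open (z of tab_top in the frame of stop between -0.023 and -0.002 m and value of joint latch above 0.022 m and velocity of joint shutter between -0.004 and 0.004 m/s); the robot touches nothing.
It fails at once if the robot pushes on the shutter with more than 22 N (contact force between shutter and the fingers above 22 N or contact force between shutter and the arm above 22 N).
It fails at once if the tab presses on the rubber pad with more than 12 N (contact force between shutter and stop above 12 N).
It fails at once if a bystander is shifted more than 20 mm (distance of any of kettle, grinder, dripper, mug, beans, tin from where it was at the start of the episode above 0.02 m).
It also fails if it takes over 64 s, if anything falls off the work surface, if the arm or the gripper's body presses on something with over 40 N, if the wrist force passes 120 N, or if a joint passes its speed limit or range.

ROBOT

A 6-joint arm with a two-finger parallel gripper is mounted at the origin on the work surface. World frame = base frame: x ahead of the robot, y to its left, z up, the work surface at z = 0. Lengths are in mm, angles in rad, forces in N, time in s.
With the tool pointing down it reaches from about 325 to 775 mm from the base axis. Payload 5.5 kg.
Tool frame: the origin (TCP) lies on the centre line of the jaws, within the pads' length; the fingertips stand 17 mm ahead of it and the grasp point (between the pads) lies 2 mm behind it (bot.nose_length is the distance from the TCP to the fingertips, in mm); y points along the fingers, x is the direction in which the jaws open and shut, and the axes are right-handed (so a half turn about y gives the same grasp; the last joint's range is limited). The gripper opens to 88 mm and grips with 3 to 60 N. Pads are 20 mm wide; open, the fingers measure 115 mm over their backs; the gripper's body (75 mm by 178 mm) begins 61 mm behind the grasp point.
Start: joints at [1.14, 0.091, 1.231, -0, 1.82, -0.057], TCP at [219.099, 558.581, 239.631] pointing down, gripper open.
Joint ranges: [-2.87, 2.87], [-0.86, 2.18], [0.17, 2.46], [-1.51, 4.65], [0.06, 2.69], [-2.65, 2.65]. Speed limits (rad/s): [2.57, 2.57, 3.01, 3.14, 3.14, 3.14].

INTERFACE

Orientations are given as a unit quaternion [x, y, z, w].
In Python, from workcell import bot gives the robot as it stands. The module is installed in compiled form; this text tells all that it offers.
- The arm moves only by the shell command python3 -m creep 'ROWS' [FORCE]. ROWS is JSON, one flat list of numbers, 7 for each row, row after row: the shift along the world's x, y, z in mm, then the turn, a rotation vector about the world's x, y, z in degrees, then the closure in counts, from 0 (fully open) to 255 (shut). A call has 1 to 12 rows; each row shifts and turns the pose as measured when the row begins; what a row does not reach is not made up. A row lasts 1/12 s, in which the tool goes at most 41.7 mm and 7.16 degrees, less where a joint would pass 70% of its speed; a pose out of reach is approached as far as the arm can. A call with a gripper value outside its range is refused whole. The fingers move at their own pace and stop on an object; FORCE is the grip in N (left out, the last holds). Time passes only in rows, so rows that do not move let the fingers close. It gives the time, the measured TCP pose, the force and the opening at its end, in the units of the state.
- bot.get_obs(): the state, without advancing time (a new reading comes with each control period).
- bot.read_camera(name): name is "side" or "top"; returns a dict with "frame" (480x640x3 uint8, red, green, blue), "fov_y" (degrees; the focal length in pixels is half the picture's height over the tangent of half this angle, whatever the lens; pixels are square), "cx", "cy" (the principal point, pixels), "k1" (the pictures are not rectified: a ray, as slopes to the right and down, at radius r is drawn at 1 + k1 r^2 times it, then the intrinsics apply), "pose" (4x4, takes a point from camera to world coordinates). Camera axes: x right, y down, z forward; pixel columns grow to the right and rows downward; lengths in mm; the calibration is good to about 2 mm. A picture is of the moment at which its call begins. There is no depth.
- bot.job_done(): hands the job in, once; it reports no verdict.
The state is a dict: "time": time; "joint_positions": joint angles; "dq": joint speeds; "joint_efforts": joint torques, N m; "eef_pos": TCP position; "orientation": TCP orientation; "contact_force": force on the tool from outside, world axes, zero at the start; "torque": the same for the moment, N m; "gripper_width": finger opening in mm.
Only numpy, scipy, OpenCV 4.12 (cv2) and the standard library are available. Lean on these libraries where they do the work, as an engineer would, in place of code of your own. Each camera call takes 0.05 s, during which the arm holds its last target.

## Working session

There is one attempt and no reset: what is moved stays moved. The work goes in short steps, Python scripts to look and compute and a shell command to move; the robot and the scene stay as the last step left them, time stands still between calls to the robot, and variables do not carry over. Pictures are saved under pics/ and viewed, and the job is handed in when it is done.

```bash
mkdir -p pics; python3 - <<'E'
from workcell import bot
import cv2,json
o=bot.get_obs(); print({k:o[k] for k in o})
print(bot.nose_length)
for n in("side","top"):
    c=bot.read_camera(n); cv2.imwrite(f"pics/{n}0.png",c["frame"][:,:,::-1]); print(n,c["fov_y"],c["cx"],c["cy"],c["k1"],c["pose"])
E
```

```text
{'time': 0.0, 'joint_positions': array([ 1.14028477e+00,  9.18387104e-02,  1.23185061e+00, -3.27193856e-05,
        1.81980332e+00, -5.66944665e-02]), 'dq': array([ 0.00046887, -0.001372  , -0.00014833, -0.00115576, -0.00131369,
       -0.00043971]), 'joint_efforts': array([ 1.79899391e-03, -4.46431518e+01, -4.06461775e+01,  6.99580112e-02,
        2.84954970e-02, -1.51560130e-04]), 'eef_pos': array([219.00276973, 558.32445842, 238.53883802]), 'orientation': array([ 0.58456013,  0.39780832, -0.39894784, -0.58384811]), 'contact_force': array([-0.15509007,  0.30963859,  0.21186937]), 'torque': array([-0.01847159, -0.00947518, -0.04736826]), 'gripper_width': 87.41833242502076}
17.0
side 53.4792920831745 313.3301248535899 231.47534908664036 -0.0935152059457046 [[-1.53904335e-01 -8.99974875e-01  4.07870911e-01  1.63051925e+02]
 [-9.88030255e-01  1.35797282e-01 -7.31800098e-02  9.53910160e+01]
 [ 1.04724090e-02 -4.14251521e-01 -9.10102195e-01  1.20689774e+03]
 [ 0.00000000e+00  0.00000000e+00  0.00000000e+00  1.00000000e+00]]
top 51.283579394527955 313.33880560096406 245.7220817669237 -0.12382923072817456 [[ 1.62322054e-02 -9.97148273e-01  7.37010022e-02  5.29018885e+02]
 [-9.99814435e-01 -1.69519228e-02 -9.15031241e-03  3.77469147e+01]
 [ 1.03735919e-02 -7.35387961e-02 -9.97238404e-01  1.40657667e+03]
 [ 0.00000000e+00  0.00000000e+00  0.00000000e+00  1.00000000e+00]]
```

View pics/side0.png

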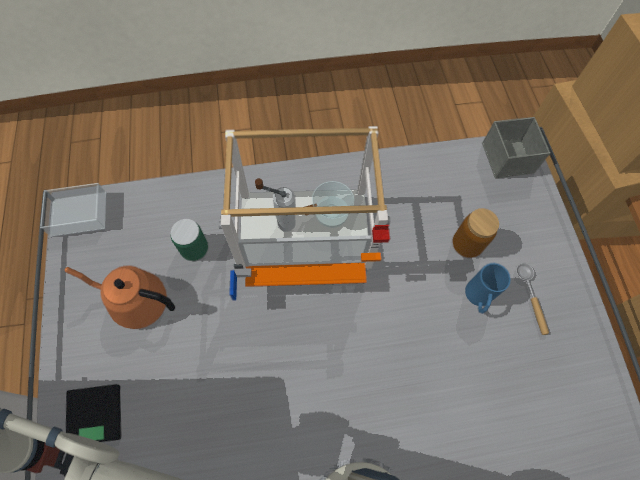

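View pics/top0.png

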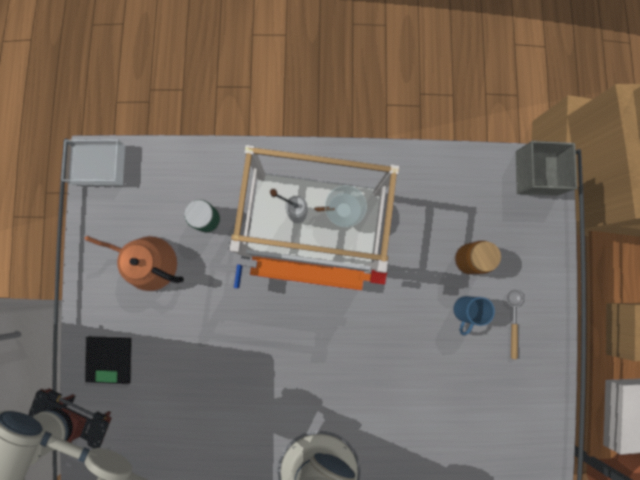

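The side view shows the cubby in the middle, with the blue latch at about (233,285), the orange lip from (247,280) to (366,275), the tab at (371,257) and the red clip at (381,234). In the top view the lip runs from (252,268) to (368,280), the latch is at (238,276) and the clip at (378,278). Next I'll zoom in.

```bash
cat > h.py <<'E'
import numpy as np,cv2
from workcell import bot
def K(c):
    f=240/np.tan(np.radians(c["fov_y"])/2); return np.array([[f,0,c["cx"]],[0,f,c["cy"]],[0,0,1.]]),np.array([c["k1"],0,0,0.])
def ray(c,u,v):
    k,d=K(c); p=cv2.undistortPoints(np.array([[[u,v]]],float),k,d,None,None).ravel()
    # refine handled iteratively by cv2
    P=np.array(c["pose"]); r=P[:3,:3]@np.array([p[0],p[1],1]); return P[:3,3],r/np.linalg.norm(r)
def atz(c,u,v,z):
    o,r=ray(c,u,v); return o+r*(z-o[2])/r[2]
def tri(c1,p1,c2,p2):
    o1,r1=ray(c1,*p1);o2,r2=ray(c2,*p2)
    s=np.linalg.lstsq(np.c_[r1,-r2],o2-o1,rcond=None)[0]
    a=o1+s[0]*r1;b=o2+s[1]*r2; return (a+b)/2,np.linalg.norm(a-b)
def proj(c,X):
    P=np.linalg.inv(c["pose"]);k,d=K(c); q=(P[:3,:3]@np.atleast_2d(X).T).T+P[:3,3]
    return cv2.projectPoints(q,np.zeros(3),np.zeros(3),k,d)[0].reshape(-1,2)
def crop(c,x0,y0,x1,y1,s,name):
    cv2.imwrite(name,cv2.resize(c["frame"][y0:y1,x0:x1,::-1],None,fx=s,fy=s,interpolation=cv2.INTER_CUBIC))
E
python3 - <<'E'
from h import *
import pickle
cs={n:bot.read_camera(n) for n in("side","top")}
pickle.dump(cs,open("c0.pkl","wb"))
crop(cs["side"],215,195,405,315,4,"pics/sc.png")
crop(cs["top"],220,140,410,300,4,"pics/tc.png")
E
```

```text
(no output)
```

View pics/sc.png

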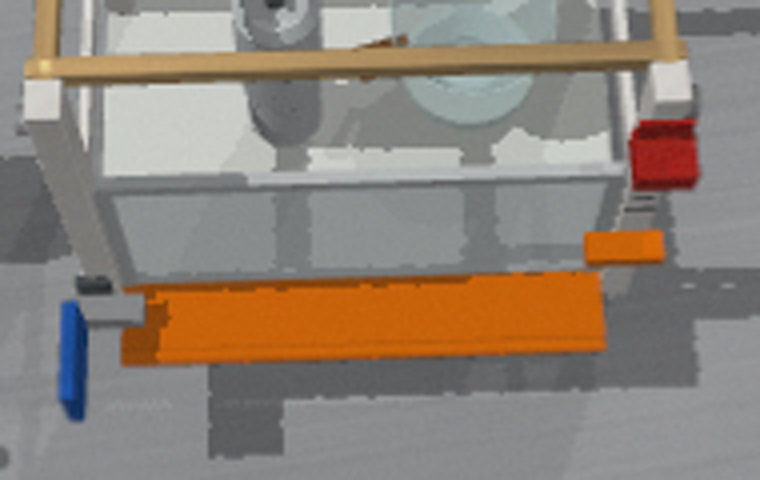

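View pics/tc.png

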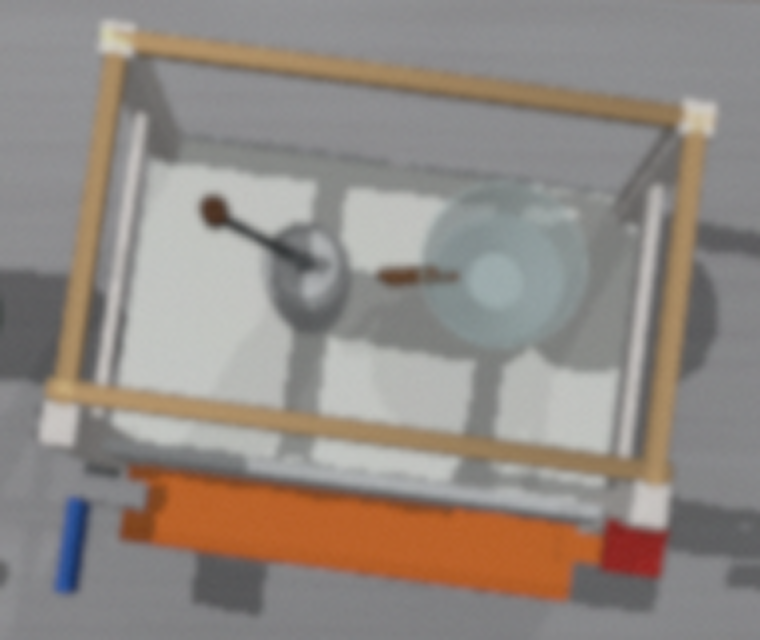

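```bash
python3 - <<'E'
from h import *
import pickle
cs=pickle.load(open("c0.pkl","rb")); s,t=cs["side"],cs["top"]
S=lambda a,b:(215+(a+.5)/4-.5,195+(b+.5)/4-.5); T=lambda a,b:(220+(a+.5)/4-.5,140+(b+.5)/4-.5)
pts=dict(beadL=((121,363),(121,541)),beadR=((605,350),(568,599)),latchFront=((75,418),(66,590)),latchBackTop=((69,303),(76,500)),clipFBR=((695,187),(660,577)),clipFBL=((633,187),(603,571)),postL=((26,120),(40,440)),)
for k,(a,b) in pts.items():
    X,e=tri(s,S(*a),t,T(*b)); print(k,X.round(1),round(e,1))
for k in("beadL","beadR"):
    print(k,atz(s,*S(*pts[k][0]),77).round(1),atz(t,*T(*pts[k][1]),77).round(1))
# roof corners z 405?
for z in(350,405):
  A=[atz(t,*T(*p),z)[:2] for p in((102,22),(716,105),(668,525),(40,440))]
  print(z,[np.linalg.norm(A[i]-A[(i+1)%4]).round(1) for i in range(4)],np.mean(A,0).round(1),[np.degrees(np.arctan2(*(A[0]-A[1])[::1])).round(2)],np.round(A,1).tolist())
E
```

```text
beadL [546.7 193.3  84.8] 2.4
beadR [ 513.2 -104.4   75.2] 0.9
latchFront [513.6 225.7  92.7] 1.8
latchBackTop [571.6 216.4 134.9] 1.6
clipFBR [ 528.9 -132.8  286.8] 2.1
clipFBL [531.9 -99.7 291.5] 2.9
postL [596.7 207.8 335.1] 0.1
beadL [549.5 195.2  77. ] [546.7 193.   77. ]
beadR [ 512.7 -103.7   77. ] [ 513.1 -104.7   77. ]
350 [np.float64(335.2), np.float64(228.6), np.float64(336.1), np.float64(228.6)] [689.6  25.7] [np.float64(6.76)] [[822.9, 179.2], [783.4, -153.6], [556.3, -128.2], [595.8, 205.5]]
405 [np.float64(317.7), np.float64(216.7), np.float64(318.6), np.float64(216.7)] [681.2  26.3] [np.float64(6.76)] [[807.6, 171.8], [770.2, -143.7], [554.8, -119.6], [592.3, 196.8]]
```

```bash
python3 - <<'E'
from h import *
import pickle
from scipy.spatial.transform import Rotation as R
cs=pickle.load(open("c0.pkl","rb")); s,t=cs["side"],cs["top"]
S=lambda a,b:(215+(a+.5)/4-.5,195+(b+.5)/4-.5); T=lambda a,b:(220+(a+.5)/4-.5,140+(b+.5)/4-.5)
print(R.from_quat(bot.get_obs()['orientation']).as_matrix().round(3))
ex=np.array([.993,-.117,0]);ey=np.array([.117,.993,0]); L=np.array([535,44,0])
loc=lambda X:np.array([(X-L)@ex,(X-L)@ey,X[2]]).round(1)
for k,(a,b) in dict(latchFrontTopIn=((80,412),(78,590)),tabL_front=((585,262),(575,562))).items():
    X,e=tri(s,S(*a),t,T(*b)); print(k,X.round(1),round(e,1),loc(X))
for n,p in dict(inBack=(88,500),inFront=(78,590),outBack=(67,498),outFront=(56,588)).items():
    X=atz(t,*T(*p),135); print(n,X.round(1),loc(X))
for p in((85,322),(85,418),(62,415),(80,300),(62,300)):
    for z in (87,135): print("side",p,z,loc(atz(s,*S(*p),z)))
for p in((90,505),(145,505),(110,465)):
    print("tongue top view z95",loc(atz(t,*T(*p),95)))
for z in(160,175,190,205): print(z,[loc(atz(s,*S(*p),z)).tolist() for p in((585,233),(663,231),(585,263))],loc(atz(t,*T(575,562),z)))
E
```

```text
[[ 0.365 -0.001 -0.931]
 [ 0.931 -0.001  0.365]
 [-0.001 -1.     0.   ]]
latchFrontTopIn [514.1 219.1 100.9] 3.0 [-41.3 171.4 100.9]
tabL_front [538.3 -92.8 168.6] 12.4 [  19.3 -135.5  168.6]
inBack [571.6 207.9 135. ] [ 17.2 167.  135. ]
inFront [514.4 212.9 135. ] [-40.3 165.3 135. ]
outBack [572.7 221.3 135. ] [ 16.7 180.5 135. ]
outFront [515.4 226.9 135. ] [-40.9 179.3 135. ]
side (85, 322) 87 [ 20.8 173.5  87. ]
side (85, 322) 135 [  3.8 166.3 135. ]
side (85, 418) 87 [-40.9 171.8  87. ]
side (85, 418) 135 [-55.3 164.8 135. ]
side (62, 415) 87 [-38.6 185.9  87. ]
side (62, 415) 135 [-53.1 178.2 135. ]
side (80, 300) 87 [ 35.4 177.   87. ]
side (80, 300) 135 [ 17.8 169.7 135. ]
side (62, 300) 87 [ 35.8 188.3  87. ]
side (62, 300) 135 [ 18.2 180.5 135. ]
tongue top view z95 [ 14.8 170.7  95. ]
tongue top view z95 [ 19.7 134.9  95. ]
tongue top view z95 [ 42.6 161.4  95. ]
160 [[41.0, -131.8, 160.0], [40.7, -178.4, 160.0], [22.0, -130.3, 160.0]] [  19.  -142.6  160. ]
175 [[35.0, -129.8, 175.0], [34.7, -175.7, 175.0], [16.3, -128.3, 175.0]] [  18.8 -141.   175. ]
190 [[29.1, -127.8, 190.0], [28.8, -173.0, 190.0], [10.6, -126.4, 190.0]] [  18.5 -139.4  190. ]
205 [[23.1, -125.8, 205.0], [22.8, -170.4, 205.0], [4.9, -124.4, 205.0]] [  18.2 -137.7  205. ]
```

```bash
python3 -m creep '[25,-31,0,0,0,1.2,255, 25,-31,0,0,0,1.2,255, 25,-31,0,0,0,1.2,255, 25,-31,0,0,0,1.2,255, 25,-31,0,0,0,1.2,255, 25,-31,0,0,0,1.2,255, 25,-31,0,0,0,1.2,255, 25,-31,0,0,0,1.2,255, 25,-31,0,0,0,1.2,255, 25,-31,0,0,0,1.2,255, 25,-31,0,0,0,1.2,255, 25,-31,0,0,0,1.2,255]' 20; python3 -c "
from h import *
from scipy.spatial.transform import Rotation as R
o=bot.get_obs();print(R.from_quat(o['orientation']).as_matrix().round(3),o['joint_positions'].round(3))"
```

```text
time: 1.2
eef_pos: [521.3, 173.2, 234.3]
orientation: [0.523, 0.474, -0.478, -0.523]
contact_force: [0.6, 0.5, 0.5]
gripper_width: 11.3
[[ 0.095 -0.004 -0.995]
 [ 0.995 -0.004  0.095]
 [-0.005 -1.     0.004]] [ 0.261 -0.042  1.375 -0.003  1.813 -1.216]
```

```bash
python3 -m creep '[0,0,-30,0,0,-1,255, 0,0,-30,0,0,0,255, 0,0,-30,0,0,0,255, 0,0,-25,0,0,0,255, 0,0,-6,0,0,0,255, 0,0,0,0,0,0,255, 0,0,0,0,0,0,255]'; python3 - <<'E'
from h import *
for n in("side","top"):
    c=bot.read_camera(n); crop(c,215,195,405,315,4,f"pics/{n}1.png")
E
```

```text
time: 1.78
eef_pos: [526.0, 162.5, 109.2]
orientation: [0.532, 0.465, -0.469, -0.529]
contact_force: [-0.7, -0.2, 0.6]
gripper_width: 0.7
```

View pics/side1.png

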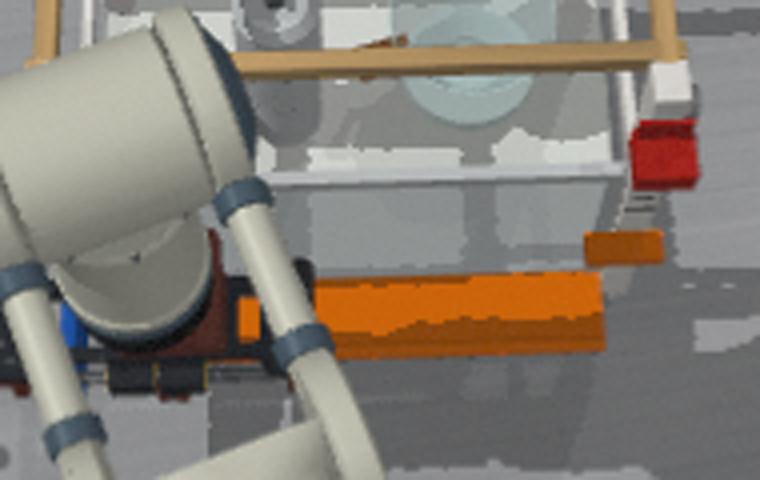

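```bash
python3 -m creep '[-6,1,0,0,0,0,255, 1.2,10,0,0,0,0,255, 1.2,10,0,0,0,0,255, 0.5,5,0,0,0,0,255, 0.5,4,0,0,0,0,255, 0,0,0,0,0,0,255]'
python3 -m creep '[0.4,3,0,0,0,0,255, 0.4,3,0,0,0,0,255, 0.4,3,0,0,0,0,255]'
```

```text
time: 2.38
eef_pos: [526.6, 198.3, 118.4]
orientation: [0.534, 0.471, -0.465, -0.527]
contact_force: [0.8, -0.4, -0.8]
gripper_width: 0.4
time: 2.63
eef_pos: [527.9, 208.0, 118.6]
orientation: [0.534, 0.471, -0.465, -0.526]
contact_force: [-1.0, -3.1, 1.1]
gripper_width: 0.7
```

```bash
python3 -m creep '[0.3,3,-1,0,0,0,255, 0.3,3,-1,0,0,0,255, 0.3,3,-1,0,0,0,255, 0.3,3,-1,0,0,0,255]'
```

```text
time: 2.97
eef_pos: [529.7, 218.9, 115.5]
orientation: [0.536, 0.469, -0.465, -0.526]
contact_force: [-0.8, -2.8, 3.4]
gripper_width: 0.1
```

```bash
python3 -m creep '[0.2,2,0,0,0,0,255, 0.2,2,0,0,0,0,255, 0.2,2,0,0,0,0,255]'
```

```text
time: 3.22
eef_pos: [530.4, 225.3, 115.3]
orientation: [0.536, 0.469, -0.465, -0.526]
contact_force: [-0.0, -3.0, 2.8]
gripper_width: 0.9
```

```bash
python3 -m creep '[0.2,2,0,0,0,0,255, 0.2,2,0,0,0,0,255]';python3 -m creep '[0.2,1.5,0,0,0,0,255, 0.2,1.5,0,0,0,0,255]'
```

```text
time: 3.38
eef_pos: [530.9, 229.3, 115.3]
orientation: [0.536, 0.469, -0.465, -0.526]
contact_force: [-0.9, -10.8, 2.9]
gripper_width: 0.8
time: 3.55
eef_pos: [531.0, 229.2, 115.3]
orientation: [0.538, 0.466, -0.467, -0.525]
contact_force: [-2.8, -9.7, 5.0]
gripper_width: 0.0
```

```bash
python3 -m creep '[-1,-8,0,0,0,0,255, -10,-8,5,0,0,0,255, -25,-10,15,0,0,0,255, -30,-25,30,0,0,0,255, -25,-35,30,0,0,0,255, -25,-35,20,0,0,0,255, -10,-20,10,0,0,0,255,0,0,0,0,0,0,255,0,0,0,0,0,0,255]'; python3 - <<'E'
from h import *
print(bot.get_obs()['joint_positions'].round(3))
for n in("side","top"):
    c=bot.read_camera(n); crop(c,215,195,405,315,4,f"pics/{n}2.png")
E
```

```text
time: 4.3
eef_pos: [410.0, 101.8, 212.3]
orientation: [0.534, 0.469, -0.468, -0.526]
contact_force: [-0.1, -0.3, -0.2]
gripper_width: 0.6
[ 0.17  -0.403  1.723 -0.009  1.815 -1.281]
```

View pics/side2.png

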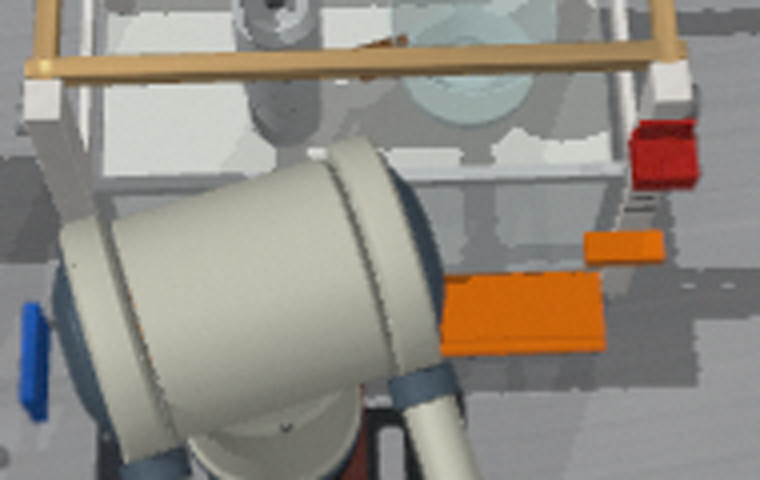

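```bash
python3 -m creep '[0,-10,20,7,1,0,255,0,-10,20,7,1,0,255,0,-10,20,7,1,0,255,0,-10,20,7,1,0,255]';  python3 -c "
from h import *
from scipy.spatial.transform import Rotation as R
o=bot.get_obs();print(R.from_quat(o['orientation']).as_matrix().round(3),o['joint_positions'].round(3))"
```

```text
time: 4.73
eef_pos: [408.7, 74.7, 287.8]
orientation: [-0.361, -0.558, 0.367, 0.651]
contact_force: [1.1, 0.5, 0.4]
gripper_width: 0.6
[[ 0.109 -0.075 -0.991]
 [ 0.881  0.469  0.061]
 [ 0.46  -0.88   0.117]] [-0.262 -0.335  1.608  0.505  2.03  -1.552]
```

```bash
cat > lg.py <<'E'
from h import *
from scipy.spatial.transform import Rotation as R
o=bot.get_obs();print("tool x,y,z cols:\n",R.from_quat(o['orientation']).as_matrix().round(3),o['joint_positions'].round(3),o['eef_pos'].round(1),o['contact_force'].round(1))
open("log.txt","a").write(repr([list(map(float,o[k])) for k in("joint_positions","eef_pos","orientation")])+"\n")
E
python3 lg.py >/dev/null
for i in 1 2; do :; done
python3 -m creep '[0,0,5,7,0,0,255,0,0,5,7,0,0,255,0,0,5,7,0,0,255,0,0,5,7,0,0,255]';  python3 lg.py
python3 -m creep '[0,0,0,7,0,0,255,0,0,0,7,0,0,255,0,0,0,7,0,0,255,0,0,0,4,0,0,255]';  python3 lg.py
```

```text
time: 5.07
eef_pos: [413.8, 73.5, 312.0]
orientation: [-0.191, -0.633, 0.216, 0.719]
contact_force: [-0.1, 0.0, -0.1]
gripper_width: 0.5
tool x,y,z cols:
 [[ 0.106 -0.069 -0.992]
 [ 0.552  0.834  0.001]
 [ 0.827 -0.548  0.127]] [-0.507 -0.232  1.676  0.962  2.13  -1.653] [413.8  73.5 312. ] [-0.1  0.  -0.1]
time: 5.4
eef_pos: [417.7, 72.1, 309.5]
orientation: [-0.025, -0.662, 0.066, 0.746]
contact_force: [-0.0, 0.4, -0.8]
gripper_width: 0.7
tool x,y,z cols:
 [[ 0.115 -0.065 -0.991]
 [ 0.132  0.99  -0.05 ]
 [ 0.985 -0.125  0.122]] [-0.596 -0.082  1.799  1.305  2.195 -1.723] [417.7  72.1 309.5] [-0.   0.4 -0.8]
```

```bash

python3 -m creep '[3,-2,0,0,0,-7,255,3,-2,0,0,0,-7,255,3,-2,0,0,0,-7,255,3,-2,0,0,0,-7,255]' >/dev/null;  python3 lg.py
python3 -m creep '[3,-2,0,0,0,-7,255,3,-2,0,0,0,-7,255,3,-2,0,0,0,-7,255,3,-2,0,0,0,-7,255]' >/dev/null;  python3 lg.py
```

```text
tool x,y,z cols:
 [[ 0.191  0.413 -0.89 ]
 [ 0.019  0.905  0.424]
 [ 0.981 -0.098  0.165]] [-0.762 -0.447  2.141  1.426  1.887 -1.568] [436.7  62.2 295.7] [-0.4  1.1  0.7]
tool x,y,z cols:
 [[ 0.194  0.777 -0.599]
 [-0.103  0.623  0.775]
 [ 0.976 -0.089  0.201]] [-0.798 -0.852  2.415  1.481  1.476 -1.351] [477.1  31.2 280.6] [ 0.5  0.7 -1.4]
```

```bash
cat > kin.py <<'E'
import numpy as np
from scipy.spatial.transform import Rotation as R
from scipy.optimize import least_squares
def fk(p,q):
    # p: h, ax,az, bx,bz, ,y ; wx ; d ; j1off
    x0,h,ax,az,bx,bz,by,wx,d=p
    r=R.from_euler('z',q[0]); P=np.array([0,0,h])+r.apply([x0,0,0])
    r=r*R.from_euler('y',q[1]); P=P+r.apply([ax,0,az])
    r=r*R.from_euler('y',q[2]); P=P+r.apply([bx,by,bz])
    r=r*R.from_euler('z',q[3]); r=r*R.from_euler('y',q[4]); P=P+r.apply([wx,0,d])
    r=r*R.from_euler('z',q[5]); return P,r
D=[eval(l) for l in open('log.txt')]
if __name__=="__main__":
    # orientation check
    for q,p,o in D:
        M=fk([0]*9,q)[1]; print((M.inv()*R.from_quat(o)).as_matrix().round(2).tolist())
    f=lambda p:np.concatenate([fk(p,q)[0]-np.array(e) for q,e,o in D]+[np.array([p[0],p[2],p[4],p[6],p[7]])*.02])
    s=least_squares(f,[0,300,0,370,50,350,0,50,200]); print(s.x.round(1),np.abs(s.fun).max())
    np.save('kp.npy',s.x)
E
cat >> log.txt <<'E'
[[1.14028477e+00,9.18387104e-02,1.23185061e+00,0,1.81980332,-.0566944665],[219.00276973,558.32445842,238.53883802],[0.58456013,0.39780832,-0.39894784,-0.58384811]]
[[0.17,-0.403,1.723,-0.009,1.815,-1.281],[410.0,101.8,212.3],[0.534,0.469,-0.468,-0.526]]
[[0.261,-0.042,1.375,-0.003,1.813,-1.216],[521.3,173.2,234.3],[0.523,0.474,-0.478,-0.523]]
E
python3 kin.py
```

```text
[[-1.0, -0.0, 0.0], [0.0, -0.0, 1.0], [-0.0, 1.0, 0.0]]
[[-1.0, -0.0, 0.0], [0.0, 0.0, 1.0], [-0.0, 1.0, 0.0]]
[[-1.0, -0.0, -0.0], [-0.0, 0.0, 1.0], [-0.0, 1.0, -0.0]]
[[-1.0, -0.0, 0.0], [0.0, 0.0, 1.0], [-0.0, 1.0, -0.0]]
[[-1.0, 0.0, -0.0], [-0.0, 0.0, 1.0], [0.0, 1.0, -0.0]]
[[-1.0, 0.0, -0.0], [-0.0, -0.0, 1.0], [0.0, 1.0, 0.0]]
[[-1.0, -0.0, -0.0], [-0.0, -0.0, 1.0], [-0.0, 1.0, 0.0]]
[[-1.0, -0.0, 0.0], [0.0, 0.0, 1.0], [-0.0, 1.0, -0.0]]
[-1.000e-01  1.570e+02  0.000e+00  3.726e+02  9.670e+01  5.586e+02
  3.390e+01 -0.000e+00  3.325e+02] 1.9331436965722089
```

```bash
cat > ik.py <<'E'
from kin import *
kp=np.load('kp.npy')
lo=np.array([-2.87,-.86,.17,-1.51,.06,-2.65])+.03; hi=np.array([2.87,2.18,2.46,4.65,2.69,2.65])-.03
C=R.from_matrix([[-1,0,0],[0,0,1],[0,1,0]])
ex=np.array([.993,-.117,0]);ey=np.array([.117,.993,0]);L=np.array([535,44,0])
def tool(yaw,pitch,roll=0): # dir yaw deg rel to ex, pitch down positive
    a=np.radians(yaw-6.7);b=np.radians(pitch)
    y=np.array([np.cos(a)*np.cos(b),np.sin(a)*np.cos(b),-np.sin(b)])
    x=np.array([-np.sin(a),np.cos(a),0]); z=np.cross(x,y)
    return R.from_matrix(np.c_[x,y,z])*R.from_euler('y',roll,degrees=True)
def ik(P,Rt,seeds):
    best=None
    for s in seeds:
        def f(q):
            p,r=fk(kp,q); return np.concatenate([(p-P)/100,((r*C).inv()*Rt).as_rotvec()])
        q=least_squares(f,np.clip(s,lo+.01,hi-.01),bounds=(lo,hi),max_nfev=60)
        if best is None or q.cost<best.cost: best=q
        if best.cost<1e-6: break
    return best
seeds=[[0,0,1.4,3.1,.8,1.6],[0,0,1.4,3.1,.8,-1.4],[-.8,-.3,2,1.4,1.8,-1.4],[-.8,-.3,2,1.4,1.8,1.4],[0,0,1.4,0,.5,-1.4],[.8,-.3,2,-1.3,1.8,1.4],[.8,-.3,2,4.4,1.8,1.4],[.8,-.3,2,4.4,1.8,-1.4]]
if __name__=="__main__":
  for ly in(-100,0,100):
    for yaw in(-90,-60,-30,0,30,60,90):
      for pitch in(0,15,25,35,45):
        out=[]
        for z in(45,160):
          Rt=tool(yaw,pitch); t=Rt.as_matrix()[:,1]
          tip=L+ex*24+ey*ly+np.array([0,0,z])
          b=ik(tip-17*t,Rt,seeds); out.append(b)
        if max(b.cost for b in out)<1e-4: print(ly,yaw,pitch,[b.x.round(2).tolist() for b in out])
E
python3 ik.py
```

```text
-100 -90 0 [[0.41, 0.72, 1.45, -1.26, 2.0, 0.66], [0.41, 0.52, 1.48, -1.34, 2.04, 0.48]]
-100 -90 15 [[0.39, 0.55, 1.49, -1.09, 1.88, 0.61], [0.39, 0.39, 1.47, -1.15, 1.96, 0.44]]
-100 -90 25 [[0.36, 0.44, 1.53, -0.97, 1.8, 0.57], [0.36, 0.3, 1.47, -1.02, 1.9, 0.4]]
-100 -90 35 [[0.32, 0.33, 1.55, -0.85, 1.72, 0.51], [0.32, 0.21, 1.47, -0.88, 1.85, 0.36]]
-100 -90 45 [[0.26, 0.23, 1.58, -0.72, 1.65, 0.44], [0.26, 0.14, 1.48, -0.74, 1.8, 0.3]]
-100 -60 15 [[0.48, 0.19, 1.96, -1.31, 1.49, 0.58], [0.48, -0.03, 1.94, -1.3, 1.55, 0.35]]
-100 -60 25 [[0.43, 0.06, 1.97, -1.17, 1.4, 0.43], [0.43, -0.11, 1.91, -1.14, 1.5, 0.22]]
-100 -60 35 [[0.37, -0.03, 1.96, -1.0, 1.34, 0.27], [0.37, -0.17, 1.87, -0.97, 1.47, 0.08]]
-100 -60 45 [[0.29, -0.1, 1.93, -0.81, 1.31, 0.1], [0.29, -0.21, 1.81, -0.78, 1.46, -0.06]]
-100 -30 25 [[0.31, -0.45, 2.41, -1.31, 0.87, 0.15], [0.31, -0.66, 2.32, -1.1, 0.98, -0.2]]
-100 -30 35 [[0.24, -0.5, 2.33, -0.99, 0.86, -0.19], [0.24, -0.64, 2.21, -0.83, 1.03, -0.44]]
-100 -30 45 [[0.16, -0.49, 2.23, -0.69, 0.91, -0.47], [0.16, -0.58, 2.09, -0.6, 1.11, -0.65]]
-100 0 4
[... 3004 characters left out ...]
.12, 1.95, -0.82, 1.15, -0.06], [0.59, -0.23, 1.83, -0.76, 1.31, -0.23]]
100 0 25 [[0.5, -0.49, 2.43, -1.33, 0.57, 0.01], [0.5, -0.7, 2.34, -0.95, 0.7, -0.46]]
100 0 35 [[0.44, -0.51, 2.34, -0.86, 0.61, -0.47], [0.44, -0.65, 2.22, -0.65, 0.81, -0.75]]
100 0 45 [[0.39, -0.46, 2.22, -0.53, 0.74, -0.79], [0.39, -0.56, 2.08, -0.43, 0.95, -0.94]]
100 30 35 [[-0.02, -0.63, 2.41, 0.7, 0.55, -2.45], [-0.02, -0.76, 2.28, 0.51, 0.78, -2.2]]
100 30 45 [[0.03, -0.54, 2.27, 0.42, 0.71, -2.17], [0.03, -0.63, 2.12, 0.33, 0.93, -2.05]]
100 60 0 [[-0.46, 0.21, 2.18, 1.71, 1.45, 2.31], [-0.46, -0.12, 2.23, 1.67, 1.41, 2.6]]
100 90 0 [[-0.43, 0.56, 1.7, 1.37, 1.81, 2.43], [-0.43, 0.33, 1.73, 1.42, 1.85, 2.62]]
```

```bash
python3 - <<'E'
from ik import *
seeds=[[.4,-.5,2.3,-.6,.7,-.7],[.5,-.5,2.4,-1.2,.6,0],[.2,-.5,2.3,-.3,.7,-1]]
for ly in(60,80,100):
  for yaw in(-20,-10,0):
    for pitch in(25,30,35,40):
      out=[]
      for z in(32,45,160):
        Rt=tool(yaw,pitch); t=Rt.as_matrix()[:,1]
        out.append(ik(L+ex*24+ey*ly+np.array([0,0,z])-17*t,Rt,seeds))
      if max(b.cost for b in out)<1e-4: print(ly,yaw,pitch,[b.x.round(2).tolist() for b in out])
E
```

```text
60 -20 25 [[0.62, -0.22, 2.27, -1.35, 0.96, 0.29], [0.62, -0.25, 2.26, -1.32, 0.97, 0.25], [0.62, -0.46, 2.19, -1.16, 1.06, -0.06]]
60 -20 30 [[0.59, -0.26, 2.24, -1.2, 0.94, 0.14], [0.59, -0.29, 2.24, -1.18, 0.95, 0.11], [0.59, -0.47, 2.14, -1.03, 1.07, -0.18]]
60 -20 35 [[0.55, -0.29, 2.21, -1.06, 0.93, -0.01], [0.55, -0.32, 2.21, -1.04, 0.94, -0.04], [0.55, -0.47, 2.1, -0.9, 1.09, -0.29]]
60 -20 40 [[0.51, -0.31, 2.18, -0.91, 0.93, -0.15], [0.51, -0.33, 2.17, -0.9, 0.95, -0.18], [0.51, -0.45, 2.04, -0.78, 1.11, -0.4]]
60 -10 25 [[0.53, -0.4, 2.4, -1.38, 0.74, 0.17], [0.53, -0.43, 2.39, -1.34, 0.75, 0.12], [0.53, -0.65, 2.31, -1.07, 0.86, -0.28]]
60 -10 30 [[0.5, -0.43, 2.37, -1.18, 0.72, -0.03], [0.5, -0.46, 2.36, -1.15, 0.74, -0.08], [0.5, -0.64, 2.25, -0.92, 0.88, -0.42]]
60 -10 35 [[0.46, -0.45, 2.32, -0.99, 0.73, -0.23], [0.46, -0.47, 2.31, -0.96, 0.75, -0.27], [0.46, -0.62, 2.19, -0.78, 0.93, -0.54]]
60 -10 40 [[0.43, -0.44, 2.27, -0.82, 0.76, -0.4], [0.43, -0.46, 2.26, -0.79, 0.78, -0.44], [0.43, -0.58, 2.13, -0.65, 0.97, -0.65]]
60 0 35 [[0.34, -0.58, 2.41, -0.77, 0.54, -0.
[... 2535 characters left out ...]
17], [0.55, -0.52, 2.13, -0.84, 0.97, -0.43]]
100 -10 40 [[0.52, -0.35, 2.21, -0.87, 0.81, -0.29], [0.52, -0.37, 2.2, -0.85, 0.83, -0.33], [0.52, -0.5, 2.07, -0.71, 1.01, -0.55]]
100 0 25 [[0.5, -0.45, 2.43, -1.39, 0.57, 0.08], [0.5, -0.49, 2.43, -1.33, 0.57, 0.01], [0.5, -0.7, 2.34, -0.95, 0.7, -0.46]]
100 0 30 [[0.47, -0.48, 2.4, -1.13, 0.56, -0.18], [0.47, -0.51, 2.39, -1.08, 0.58, -0.24], [0.47, -0.68, 2.28, -0.78, 0.75, -0.62]]
100 0 35 [[0.44, -0.48, 2.35, -0.9, 0.59, -0.42], [0.44, -0.51, 2.34, -0.86, 0.61, -0.47], [0.44, -0.65, 2.22, -0.65, 0.81, -0.75]]
100 0 40 [[0.42, -0.47, 2.29, -0.7, 0.65, -0.61], [0.42, -0.49, 2.28, -0.68, 0.67, -0.65], [0.42, -0.61, 2.15, -0.53, 0.88, -0.85]]
```

```bash
cat > plan.py <<'E'
from ik import *
from workcell import bot
def target(tx,ly,z,yaw=-10,pitch=35):
    Rt=tool(yaw,pitch); t=Rt.as_matrix()[:,1]; return L+ex*tx+ey*ly+np.array([0,0,z])-17*t,Rt
if __name__=="__main__":
    sd=[[.51,-.4,2.29,-1,.76,-.2]]
    for tx in(-50,-35,-25,0,24):
        for z in(100,60,32):
            b=ik(*target(tx,70,z),sd); print(tx,z,b.cost<1e-5,b.x.round(2))
E
python3 plan.py; python3 - <<'E'
from plan import *
b=ik(*target(-25,70,100),[[.51,-.4,2.29,-1,.76,-.2]]); qT=b.x
q=bot.get_obs()['joint_positions']
mid=np.array([0.17,-0.35,1.70,0,1.8,-1.28])
n1,n2=24,16
path=[q+(mid-q)*i/n1 for i in range(n1+1)]+[mid+(qT-mid)*i/n2 for i in range(1,n2+1)]
F=[fk(kp,x) for x in path]
for i in range(1,len(F)):
    dp=F[i][0]-F[i-1][0]; dr=(F[i][1]*F[i-1][1].inv()).as_rotvec(degrees=True)
    print(i,F[i][0].round(0),dp.round(0),dr.round(1),np.linalg.norm(dr).round(1),(F[i][1]*C).as_matrix()[:,1].round(2))
E
```

```text
-50 100 True [ 0.63 -0.76  2.38 -0.87  1.02 -0.36]
-50 60 True [ 0.63 -0.7   2.43 -0.92  0.96 -0.27]
-50 32 False [ 0.64 -0.62  2.43 -0.97  0.93 -0.19]
-35 100 True [ 0.6  -0.71  2.36 -0.87  0.98 -0.37]
-35 60 True [ 0.6  -0.66  2.4  -0.93  0.92 -0.27]
-35 32 True [ 0.6  -0.6   2.42 -0.98  0.87 -0.2 ]
-25 100 True [ 0.58 -0.68  2.34 -0.87  0.95 -0.37]
-25 60 True [ 0.58 -0.62  2.38 -0.93  0.89 -0.28]
-25 32 True [ 0.58 -0.57  2.4  -0.98  0.85 -0.2 ]
0 100 True [ 0.53 -0.61  2.3  -0.87  0.9  -0.38]
0 60 True [ 0.53 -0.55  2.33 -0.94  0.84 -0.28]
0 32 True [ 0.53 -0.49  2.35 -0.99  0.79 -0.2 ]
24 100 True [ 0.49 -0.53  2.25 -0.87  0.85 -0.39]
24 60 True [ 0.49 -0.47  2.29 -0.94  0.79 -0.29]
24 32 True [ 0.49 -0.42  2.31 -1.    0.75 -0.2 ]
1 [476.  47. 271.] [-2. 16. -9.] [-2.7  2.3  3. ] 4.6 [ 0.74  0.66 -0.15]
2 [473.  62. 262.] [-3. 15. -9.] [-2.8  2.2  3. ] 4.6 [ 0.7   0.69 -0.21]
3 [469.  76. 253.] [-4. 14. -9.] [-2.8  2.2  2.9] 4.6 [ 0.65  0.71 -0.27]
4 [465.  88. 243.] [-4. 12. -9.] [-2.9  2.1  2.9] 4.6 [ 0.61  0.73 -0.33]
5 [460.  99. 235.] [-5. 11. -9.] [-2.9  2.   2.8] 4.5 [ 0
[... 1946 characters left out ...]
] 3.9 [ 0.33 -0.27 -0.9 ]
32 [469.  72. 131.] [ 6. -1. -5.] [-1.2 -3.6 -0.5] 3.9 [ 0.38 -0.29 -0.87]
33 [476.  72. 126.] [ 6.  0. -4.] [-1.  -3.7 -0.2] 3.8 [ 0.44 -0.31 -0.84]
34 [482.  74. 123.] [ 6.  2. -3.] [-0.8 -3.7  0.2] 3.8 [ 0.49 -0.32 -0.81]
35 [488.  77. 120.] [ 6.  3. -3.] [-0.6 -3.7  0.5] 3.8 [ 0.55 -0.32 -0.77]
36 [493.  82. 118.] [ 5.  5. -2.] [-0.3 -3.6  0.8] 3.7 [ 0.6  -0.32 -0.73]
37 [497.  89. 116.] [ 5.  7. -2.] [-0.1 -3.6  1.1] 3.7 [ 0.65 -0.31 -0.69]
38 [501.  98. 114.] [ 4.  9. -2.] [ 0.1 -3.5  1.4] 3.7 [ 0.7  -0.29 -0.65]
39 [504. 108. 112.] [ 3. 11. -2.] [ 0.3 -3.3  1.7] 3.8 [ 0.74 -0.27 -0.61]
40 [505. 120. 110.] [ 1. 12. -2.] [ 0.5 -3.1  2. ] 3.8 [ 0.78 -0.24 -0.57]
```

```bash
python3 -m creep '[-4,15,-8,-2.8,2.3,3,255,-4,15,-8,-2.8,2.2,3,255,-4,14,-8,-2.8,2.2,2.9,255,-4,12,-8,-2.9,2.1,2.9,255,-5,11,-8,-2.9,2,2.8,255,-5,9,-8,-3,1.9,2.7,255,-6,8,-8,-3.1,1.8,2.7,255,-6,6,-8,-3.1,1.7,2.6,255,-6,5,-7,-3.2,1.6,2.5,255,-5,4,-6,-3.2,1.5,2.5,255,-5,2,-6,-3.3,1.4,2.4,255,-5,1,-5,-3.3,1.3,2.3,255]'; python3 lg.py
```

```text
time: 7.07
eef_pos: [419.0, 141.4, 167.4]
orientation: [-0.406, -0.512, 0.155, 0.741]
contact_force: [0.4, 0.5, -1.0]
gripper_width: 0.3
tool x,y,z cols:
 [[ 0.427  0.186 -0.885]
 [ 0.646  0.622  0.442]
 [ 0.633 -0.761  0.145]] [-0.274 -0.577  2.063  0.707  1.625 -1.278] [419.  141.4 167.4] [ 0.4  0.5 -1. ]
```

```bash
python3 -m creep '[-4,0,-3,-3.4,1.2,2.3,255,-3,-1,-3,-3.4,1.1,2.2,255,-3,-1,-2,-3.4,1,2.1,255,-2,-2,-1,-3.5,0.9,2,255,-1,-3,0,-3.5,0.7,2,255,0,-3,1,-3.5,0.6,1.9,255,0,-3,2,-3.5,0.5,1.8,255,1,-3,3,-3.5,0.3,1.7,255,2,-3,4,-3.5,0.2,1.6,255,3,-3,5,-3.5,0,1.6,255,4,-2,6,-3.5,0,1.5,255,4,-2,7,-3.5,0,1.4,255]'; python3 lg.py
```

```text
time: 8.07
eef_pos: [419.9, 126.2, 167.6]
orientation: [-0.531, -0.423, 0.507, 0.531]
contact_force: [0.5, -0.7, -0.3]
gripper_width: 0.2
tool x,y,z cols:
 [[ 0.127 -0.089 -0.988]
 [ 0.988 -0.078  0.134]
 [-0.089 -0.993  0.078]] [ 0.255 -0.253  1.688 -0.055  1.813 -1.195] [419.9 126.2 167.6] [ 0.5 -0.7 -0.3]
```

```bash
cat > go.py <<'E'
from plan import *
import sys
tx,ly,z,n=map(float,sys.argv[1:5]); n=int(n); pt=float(sys.argv[5]) if len(sys.argv)>5 else 35
b=ik(*target(tx,ly,z,pitch=pt),[[.51,-.4,2.29,-1,.76,-.2]]); qT=b.x
o=bot.get_obs(); q=o['joint_positions']
e=o['eef_pos']-fk(kp,q)[0]; print("model err",e.round(1),"cost",b.cost, "remaining",(target(tx,ly,z,pitch=pt)[0]-o['eef_pos']).round(1),(target(tx,ly,z,pitch=pt)[1]*R.from_quat(o['orientation']).inv()).as_rotvec(degrees=True).round(1))
t=R.from_quat(o['orientation']).as_matrix()[:,1]; tip=o['eef_pos']+17*t-L; print("tip local",(tip@ex).round(1),(tip@ey).round(1),tip[2].round(1))
F=[fk(kp,q+(qT-q)*i/n) for i in range(n+1)]
for i in range(1,n+1):
    dp=F[i][0]-F[i-1][0]; dr=(F[i][1]*F[i-1][1].inv()).as_rotvec(degrees=True)
    print(i,F[i][0].round(0),dp.round(0).tolist(),dr.round(1).tolist(),np.linalg.norm(dr).round(1))
E
python3 go.py -30 70 100 16
```

```text
model err [-0.   0.1  0.1] cost 1.501372565481506e-25 remaining [ 80.2  -5.2 -57.9] [ -7.8 -59.1  -5.9]
tip local -125.3 66.7 150.8
1 [424. 119. 157.] [4.0, -7.0, -10.0] [-2.4, -3.2, -1.9] 4.5
2 [429. 112. 148.] [5.0, -7.0, -9.0] [-2.2, -3.4, -1.7] 4.4
3 [434. 106. 140.] [5.0, -6.0, -8.0] [-2.0, -3.5, -1.5] 4.3
4 [440. 100. 133.] [6.0, -6.0, -7.0] [-1.8, -3.6, -1.2] 4.2
5 [446.  95. 127.] [6.0, -5.0, -6.0] [-1.6, -3.7, -1.0] 4.2
6 [452.  90. 123.] [6.0, -4.0, -5.0] [-1.4, -3.8, -0.8] 4.1
7 [458.  87. 119.] [6.0, -3.0, -4.0] [-1.2, -3.9, -0.5] 4.1
8 [464.  84. 116.] [6.0, -2.0, -3.0] [-0.9, -3.9, -0.3] 4.0
9 [471.  84. 114.] [6.0, -1.0, -2.0] [-0.7, -3.9, 0.0] 4.0
10 [477.  84. 112.] [6.0, 1.0, -1.0] [-0.5, -3.9, 0.3] 3.9
11 [482.  86. 111.] [6.0, 2.0, -1.0] [-0.3, -3.9, 0.6] 3.9
12 [487.  90. 111.] [5.0, 4.0, -1.0] [-0.1, -3.8, 0.8] 3.9
13 [492.  95. 111.] [5.0, 5.0, -0.0] [0.1, -3.7, 1.1] 3.9
14 [496. 102. 110.] [4.0, 7.0, -0.0] [0.3, -3.6, 1.4] 3.9
15 [498. 111. 110.] [3.0, 9.0, -0.0] [0.5, -3.4, 1.7] 3.8
16 [500. 121. 110.] [2.0, 10.0, -0.0] [0.6, -3.3, 1.9] 3.8
```

```bash
python3 -m creep '[4,-6,-5,-2.4,-3.2,-1.9,255,5,-6,-5,-2.2,-3.4,-1.7,255,5,-6,-5,-2,-3.5,-1.5,255,5,-5,-5,-1.8,-3.6,-1.2,255,6,-5,-5,-1.6,-3.7,-1,255,6,-4,-5,-1.4,-3.8,-0.8,255,6,-3,-4,-1.2,-3.9,-0.5,255,6,-2,-3,-0.9,-3.9,-0.3,255,6,-1,-2,-0.7,-3.9,0,255,6,1,-1,-0.5,-3.9,0.3,255,5,2,-1,-0.3,-3.9,0.6,255]'; python3 lg.py; python3 go.py -30 70 100 5
```

```text
time: 8.98
eef_pos: [484.3, 106.2, 107.8]
orientation: [0.763, 0.48, -0.294, -0.317]
contact_force: [0.1, 0.1, 0.8]
gripper_width: 0.4
tool x,y,z cols:
 [[ 0.366  0.547 -0.753]
 [ 0.919 -0.338  0.201]
 [-0.144 -0.766 -0.627]] [ 0.534 -0.512  2.124 -0.648  1.235 -0.583] [484.3 106.2 107.8] [0.1 0.1 0.8]
model err [-0.2  0.1  0.1] cost 1.501372565481506e-25 remaining [15.8 14.8  1.9] [  2.6 -17.5   6.1]
tip local -47.7 51.2 94.8
1 [489. 106. 108.] [5.0, 0.0, 0.0] [0.3, -3.8, 0.8] 3.8
2 [493. 108. 109.] [4.0, 2.0, 1.0] [0.4, -3.6, 1.0] 3.8
3 [496. 111. 109.] [3.0, 3.0, 1.0] [0.5, -3.5, 1.2] 3.8
4 [499. 115. 110.] [2.0, 4.0, 0.0] [0.6, -3.4, 1.4] 3.7
5 [500. 121. 110.] [2.0, 6.0, 0.0] [0.7, -3.2, 1.7] 3.7
```

```bash
python3 -m creep '[3,1,0,0.4,-3.6,1,255,3,2,0,0.4,-3.6,1,255,2,3,0,0.5,-3.5,1.2,255,2,4,0,0.6,-3.4,1.4,255,2,4,0,0.7,-3.2,1.5,255,0,0,0,0,0,0,255]'; python3 go.py -28 70 34 1;python3 - <<'E'
from h import *
for n in("side","top"):
    c=bot.read_camera(n); crop(c,215,195,405,315,4,f"pics/{n}3.png")
E
```

```text
time: 9.48
eef_pos: [492.7, 129.4, 92.6]
orientation: [0.758, 0.577, -0.186, -0.24]
contact_force: [-0.0, 0.2, -0.9]
gripper_width: 0.3
model err [-0.2  0.1  0. ] cost 4.193014960811686e-18 remaining [  9.3  -8.6 -48.8] [ 0.2 -0.5 -1.3]
tip local -38.3 77.7 82.7
1 [502. 121.  44.] [9.0, -9.0, -49.0] [0.2, -0.5, -1.3] 1.4
```

View pics/side3.png

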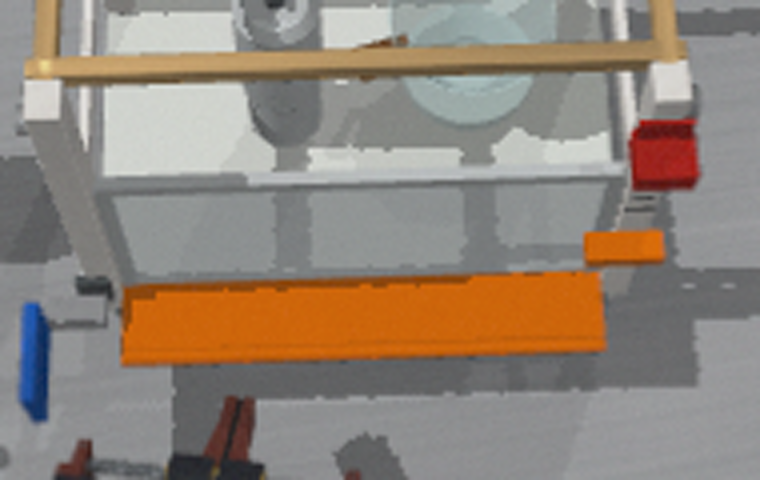

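View pics/top3.png

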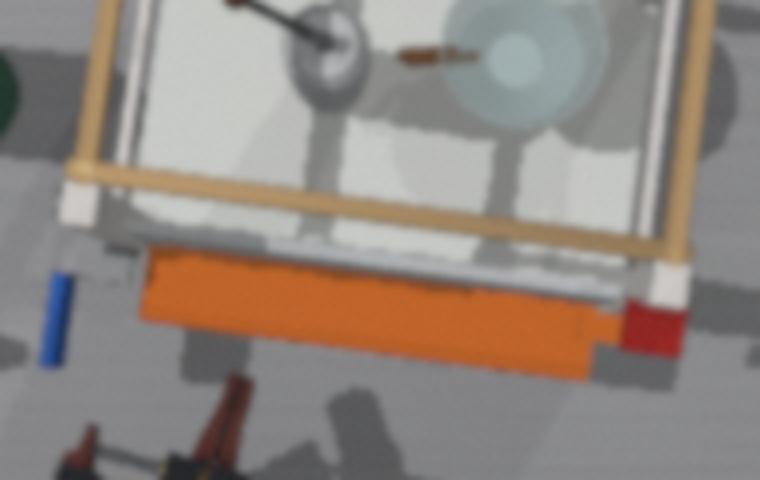

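The latch is clear of the lip's left end: the tab is at (35,360) in the side crop and the tongue has been withdrawn. The fingertips at (240,398) are in front of the lip. Next I go down, then in under the lip.

```bash
python3 -m creep '[2,-2,-10,0,0,-0.4,255,2,-2,-12,0,0,-0.4,255,1,-2,-12,0,0,-0.4,255,0,-1,-8,0,0,0,255,0,0,-2,0,0,0,255,0,0,0,0,0,0,255,0,0,0,0,0,0,255]'; python3 go.py 24 70 32 1
```

```text
time: 10.17
eef_pos: [501.5, 124.9, 53.2]
orientation: [0.765, 0.566, -0.185, -0.245]
contact_force: [-1.1, -0.1, 0.7]
gripper_width: 0.5
model err [-0.2  0.   0.1] cost 4.2394114190249644e-26 remaining [ 52.2 -10.2 -11.4] [ 0.1 -0.8  0.2]
tip local -29.2 74.0 43.3
1 [554. 115.  42.] [52.0, -10.0, -11.0] [0.1, -0.8, 0.2] 0.8
```

```bash
python3 -m creep '[0,0,-6,0,0,0,255,0,0,-4,0,0,0,255,4,-1,0,0,0,0,255,10,-2,0,0,0,0,255,10,-2,0,0,0,0,255,10,-2,0,0,0,0,255,8,-1,0,0,0,0,255,3,0,0,0,0,0,255,0,0,0,0,0,0,255]'; python3 go.py 24 70 32 1
```

```text
time: 10.92
eef_pos: [550.8, 117.6, 45.8]
orientation: [0.765, 0.568, -0.183, -0.244]
contact_force: [-0.1, -0.2, -0.0]
gripper_width: 0.0
model err [-0.2  0.1  0.1] cost 4.2394114190249644e-26 remaining [ 2.9 -2.9 -4.1] [-0.  -0.5  0.1]
tip local 20.7 72.5 35.9
1 [554. 115.  42.] [3.0, -3.0, -4.0] [-0.0, -0.5, 0.1] 0.5
```

```bash
python3 -m creep '[0,0,2,0,0,0,255,0,0,2,0,0,0,255,0,0,2,0,0,0,255]'; python3 -m creep '[0,0,1.5,0,0,0,255,0,0,1.5,0,0,0,255]';python3 -m creep '[0,0,1.5,0,0,0,255,0,0,1.5,0,0,0,255]'
```

```text
time: 11.17
eef_pos: [550.2, 117.4, 51.5]
orientation: [0.765, 0.567, -0.183, -0.244]
contact_force: [-0.1, -0.1, 0.7]
gripper_width: 0.4
time: 11.33
eef_pos: [549.1, 117.4, 53.7]
orientation: [0.764, 0.567, -0.184, -0.245]
contact_force: [-0.3, 0.2, -2.5]
gripper_width: 0.7
time: 11.5
eef_pos: [548.1, 117.4, 55.7]
orientation: [0.764, 0.567, -0.185, -0.245]
contact_force: [-0.5, -0.6, -3.6]
gripper_width: 0.7
```

```bash
python3 -m creep '[0.6,0,1.5,0,0,0,255,0.6,0,1.5,0,0,0,255,0.6,0,1.5,0,0,0,255,0.6,0,1.5,0,0,0,255]';python3 -m creep '[0.6,0,2,0,0,0,255,0.6,0,2,0,0,0,255,0.6,0,2,0,0,0,255,0.6,0,2,0,0,0,255]'
```

```text
time: 11.83
eef_pos: [548.2, 117.3, 58.5]
orientation: [0.764, 0.566, -0.187, -0.247]
contact_force: [-7.2, 1.3, -3.6]
gripper_width: 0.3
time: 12.17
eef_pos: [548.0, 117.3, 62.3]
orientation: [0.763, 0.565, -0.19, -0.249]
contact_force: [-6.0, 1.7, -2.3]
gripper_width: 0.6
```

```bash
python3 -m creep '[0,0,2,0,0,0,255,0,0,2,0,0,0,255,0,0,2,0,0,0,255,0,0,2,0,0,0,255]'; python3 go.py 24 70 60 1; python3 - <<'E'
from h import *
c=bot.read_camera("side"); crop(c,215,195,405,315,4,"pics/side4.png")
E
```

```text
time: 12.5
eef_pos: [547.6, 117.3, 69.8]
orientation: [0.763, 0.565, -0.191, -0.25]
contact_force: [-0.2, 0.5, -3.5]
gripper_width: 0.3
model err [-0.2  0.1  0.1] cost 9.996845368091511e-30 remaining [ 6.1 -2.6 -0. ] [ 0.  -1.8  0.1]
tip local 17.3 71.8 59.6
1 [554. 115.  70.] [6.0, -3.0, 0.0] [0.0, -1.8, 0.1] 1.8
```

View pics/side4.png

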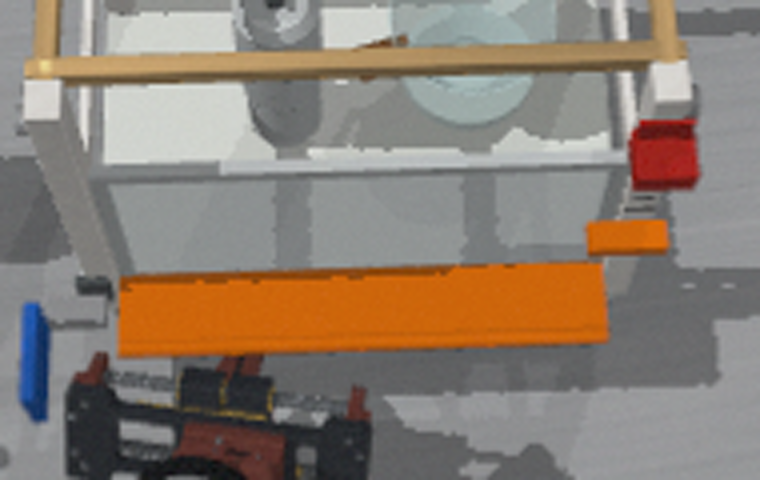

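The side view shows the lip and tab raised (lip front edge now at about row 350, against 360 before), with the fingers under it at (240,365). I'll keep lifting slowly.

```bash
python3 -m creep '[0.1,0,2,0,-0.2,0,255,0.1,0,2,0,-0.2,0,255,0.1,0,2,0,-0.2,0,255,0.1,0,2,0,-0.2,0,255,0.1,0,2,0,-0.2,0,255,0.1,0,2,0,-0.2,0,255,0.1,0,2,0,-0.2,0,255,0.1,0,2,0,-0.2,0,255]'; python3 go.py 24 70 60 1 | head -2
python3 -m creep '[0.1,0,2,0,-0.1,0,255,0.1,0,2,0,-0.1,0,255,0.1,0,2,0,-0.1,0,255,0.1,0,2,0,-0.1,0,255,0.1,0,2,0,-0.1,0,255,0.1,0,2,0,-0.1,0,255]'; python3 go.py 24 70 60 1 | head -2
```

```text
time: 13.22
eef_pos: [548.3, 117.3, 87.3]
orientation: [0.766, 0.569, -0.18, -0.241]
contact_force: [-1.1, 0.1, -3.3]
gripper_width: 0.8
model err [-0.2  0.1  0.1] cost 9.996845368091511e-30 remaining [  5.4  -2.6 -17.6] [ 0.  -0.   0.1]
tip local 18.3 71.9 77.6
time: 13.72
eef_pos: [548.5, 117.3, 100.1]
orientation: [0.767, 0.57, -0.175, -0.238]
contact_force: [-1.9, 1.3, -4.4]
gripper_width: 0.3
model err [-0.2  0.1  0.1] cost 9.996845368091511e-30 remaining [  5.1  -2.6 -30.3] [0.  0.6 0.1]
tip local 18.7 71.9 90.5
```

```bash
python3 -m creep '[0,0,1.5,0,0,0,255,0,0,1.5,0,0,0,255,0,0,1.2,0,0,0,255,0,0,1,0,0,0,255]'; for i in 1 ; do python3 -m creep '[0,0,1,0,0,0,255,0,0,1,0,0,0,255,0,0,1,0,0,0,255]';python3 -m creep '[0,0,1,0,0,0,255,0,0,1,0,0,0,255,0,0,1,0,0,0,255]';done
```

```text
time: 14.05
eef_pos: [548.6, 117.3, 106.2]
orientation: [0.767, 0.57, -0.175, -0.238]
contact_force: [-3.0, 2.0, -3.7]
gripper_width: 0.4
time: 14.3
eef_pos: [548.6, 117.3, 109.7]
orientation: [0.767, 0.57, -0.175, -0.238]
contact_force: [-2.6, 1.3, -3.6]
gripper_width: 0.9
time: 14.55
eef_pos: [548.5, 117.3, 112.9]
orientation: [0.767, 0.57, -0.175, -0.238]
contact_force: [-3.3, 0.7, -3.7]
gripper_width: 0.7
```

```bash
python3 - <<'E'
from h import *
c=bot.read_camera("side"); crop(c,325,195,415,275,8,"pics/side5.png")
E
```

```text
(no output)
```

View pics/side5.png

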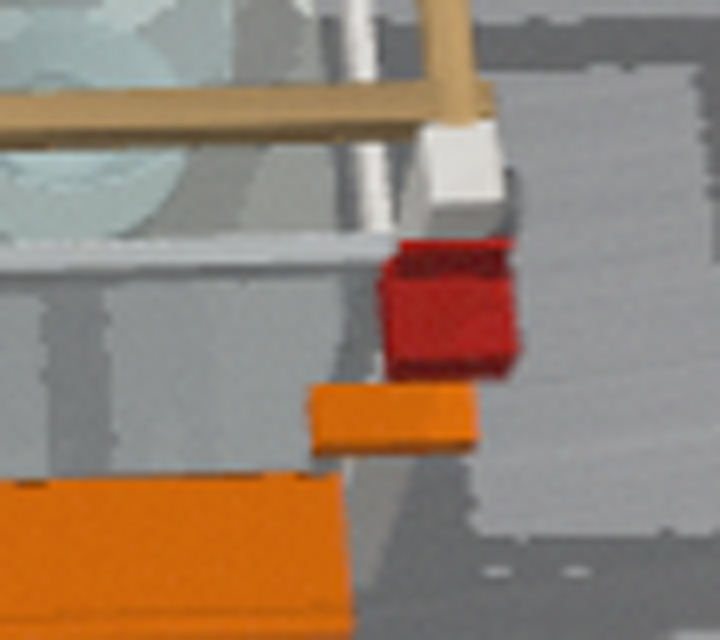

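```bash
python3 - <<'E'
from h import *
import pickle
s=pickle.load(open("c0.pkl","rb"))["side"]
ex=np.array([.993,-.117,0]);ey=np.array([.117,.993,0]); L=np.array([535,44,0])
for n,p in dict(tabTopFrontL=(325+312/8,195+440/8),tabTopBackL=(325+312/8,195+385/8),clipBotFrontL=(325+390/8,195+380/8),clipTopFront=(325+385/8,195+285/8)).items():
    for z in(190,220,240,260,280,300):
        X=atz(s,*p,z)-L; print(n,z,(X@ex).round(1),(X@ey).round(1))
E
```

```text
tabTopFrontL 190 36.0 -135.6
tabTopFrontL 220 23.8 -131.4
tabTopFrontL 240 15.7 -128.6
tabTopFrontL 260 7.7 -125.8
tabTopFrontL 280 -0.4 -122.9
tabTopFrontL 300 -8.5 -120.1
tabTopBackL 190 53.2 -137.0
tabTopBackL 220 40.5 -132.7
tabTopBackL 240 32.1 -129.9
tabTopBackL 260 23.7 -127.0
tabTopBackL 280 15.3 -124.2
tabTopBackL 300 6.8 -121.4
clipBotFrontL 190 54.0 -159.9
clipBotFrontL 220 41.3 -155.0
clipBotFrontL 240 32.9 -151.7
clipBotFrontL 260 24.5 -148.4
clipBotFrontL 280 16.0 -145.1
clipBotFrontL 300 7.6 -141.8
clipTopFront 190 84.4 -161.1
clipTopFront 220 70.8 -156.2
clipTopFront 240 61.8 -152.8
clipTopFront 260 52.7 -149.5
clipTopFront 280 43.7 -146.2
clipTopFront 300 34.6 -142.9
```

Tab top is about 238 mm and the clip underside about 286 mm, so roughly 28–45 mm of travel is left. I'll go up 18 mm, then slow down.

```bash
python3 -m creep '[0,0,1.5,0,0,0,255,0,0,1.5,0,0,0,255,0,0,1.5,0,0,0,255,0,0,1.5,0,0,0,255,0,0,1.5,0,0,0,255,0,0,1.5,0,0,0,255,0,0,1.5,0,0,0,255,0,0,1.5,0,0,0,255]'; python3 -m creep '[0,0,1,0,0,0,255,0,0,1,0,0,0,255,0,0,1,0,0,0,255,0,0,1,0,0,0,255]';python3 go.py 24 70 60 1 | head -2
```

```text
time: 15.27
eef_pos: [548.5, 117.3, 126.0]
orientation: [0.767, 0.57, -0.175, -0.238]
contact_force: [-2.5, 1.4, -2.9]
gripper_width: 0.9
time: 15.6
eef_pos: [548.5, 117.3, 130.8]
orientation: [0.767, 0.57, -0.175, -0.238]
contact_force: [-2.4, 1.0, -3.1]
gripper_width: 0.2
model err [-0.2  0.1  0. ] cost 9.996845368091511e-30 remaining [  5.1  -2.6 -61. ] [0.  0.6 0.1]
tip local 18.7 71.9 121.2
```

```bash
python3 -m creep '[0,0,1,0,0,0,255,0,0,1,0,0,0,255,0,0,1,0,0,0,255]'; python3 -m creep '[0,0,1,0,0,0,255,0,0,1,0,0,0,255,0,0,1,0,0,0,255]'
```

```text
time: 15.85
eef_pos: [548.5, 117.3, 134.1]
orientation: [0.767, 0.57, -0.175, -0.238]
contact_force: [-2.2, 1.0, -3.3]
gripper_width: 0.6
time: 16.1
eef_pos: [548.5, 117.3, 137.4]
orientation: [0.767, 0.57, -0.175, -0.238]
contact_force: [-3.2, 1.3, -4.0]
gripper_width: 0.6
```

```bash
for i in a; do python3 -m creep '[0,0,0.8,0,0,0,255,0,0,0.8,0,0,0,255,0,0,0.8,0,0,0,255]'; done
```

```text
time: 16.35
eef_pos: [548.6, 117.3, 140.2]
orientation: [0.767, 0.57, -0.175, -0.238]
contact_force: [-3.1, 1.8, -3.7]
gripper_width: 0.2
```

```bash
python3 -m creep '[0,0,0.8,0,0,0,255,0,0,0.8,0,0,0,255,0,0,0.8,0,0,0,255]'
```

```text
time: 16.6
eef_pos: [548.5, 117.3, 142.8]
orientation: [0.767, 0.57, -0.175, -0.238]
contact_force: [-3.1, 1.4, -3.5]
gripper_width: 0.5
```

```bash
python3 -m creep '[0,0,0.8,0,0,0,255,0,0,0.8,0,0,0,255,0,0,0.8,0,0,0,255]'
```

```text
time: 16.85
eef_pos: [548.5, 117.3, 145.5]
orientation: [0.767, 0.57, -0.175, -0.238]
contact_force: [-2.6, 1.5, -3.3]
gripper_width: 0.4
```

```bash
python3 -m creep '[0,0,0.8,0,0,0,255,0,0,0.8,0,0,0,255,0,0,0.8,0,0,0,255]'
```

```text
time: 17.1
eef_pos: [548.5, 117.3, 148.2]
orientation: [0.767, 0.57, -0.175, -0.238]
contact_force: [-3.1, 0.4, -3.0]
gripper_width: 0.5
```

```bash
python3 -m creep '[0,0,0.7,0,0,0,255,0,0,0.7,0,0,0,255]'
```

```text
time: 17.27
eef_pos: [548.5, 117.2, 149.8]
orientation: [0.767, 0.57, -0.175, -0.238]
contact_force: [-2.9, 1.7, -3.4]
gripper_width: 0.7
```

```bash
python3 -m creep '[0,0,0.7,0,0,0,255,0,0,0.7,0,0,0,255]'
```

```text
time: 17.43
eef_pos: [548.5, 117.3, 151.3]
orientation: [0.767, 0.57, -0.175, -0.238]
contact_force: [-2.2, 0.6, -3.5]
gripper_width: 0.7
```

```bash
python3 -m creep '[0,0,0.7,0,0,0,255,0,0,0.7,0,0,0,255]'
```

```text
time: 17.6
eef_pos: [548.5, 117.3, 152.9]
orientation: [0.767, 0.57, -0.175, -0.238]
contact_force: [-3.0, 1.5, -3.5]
gripper_width: 0.3
```

```bash
python3 -m creep '[0,0,0.7,0,0,0,255,0,0,0.7,0,0,0,255]'
```

```text
time: 17.77
eef_pos: [548.5, 117.3, 154.5]
orientation: [0.767, 0.57, -0.175, -0.238]
contact_force: [-3.6, 0.5, -4.2]
gripper_width: 0.4
```

```bash
python3 -m creep '[0,0,0.7,0,0,0,255,0,0,0.7,0,0,0,255]'
```

```text
time: 17.93
eef_pos: [548.5, 117.3, 156.0]
orientation: [0.767, 0.57, -0.175, -0.238]
contact_force: [-2.3, 1.9, -3.5]
gripper_width: 0.2
```

```bash
python3 -m creep '[0,0,0.7,0,0,0,255]'
```

```text
time: 18.02
eef_pos: [548.5, 117.3, 156.8]
orientation: [0.767, 0.57, -0.175, -0.238]
contact_force: [-2.2, 1.6, -3.9]
gripper_width: 0.3
```

```bash
python3 - <<'E'
from h import *
c=bot.read_camera("side"); crop(c,325,195,415,275,8,"pics/side6.png")
E
python3 -m creep '[0,0,0.6,0,0,0,255]'
```

```text
time: 18.15
eef_pos: [548.6, 117.3, 157.6]
orientation: [0.767, 0.57, -0.175, -0.238]
contact_force: [-3.1, 1.4, -3.5]
gripper_width: 0.0
```

View pics/side6.png

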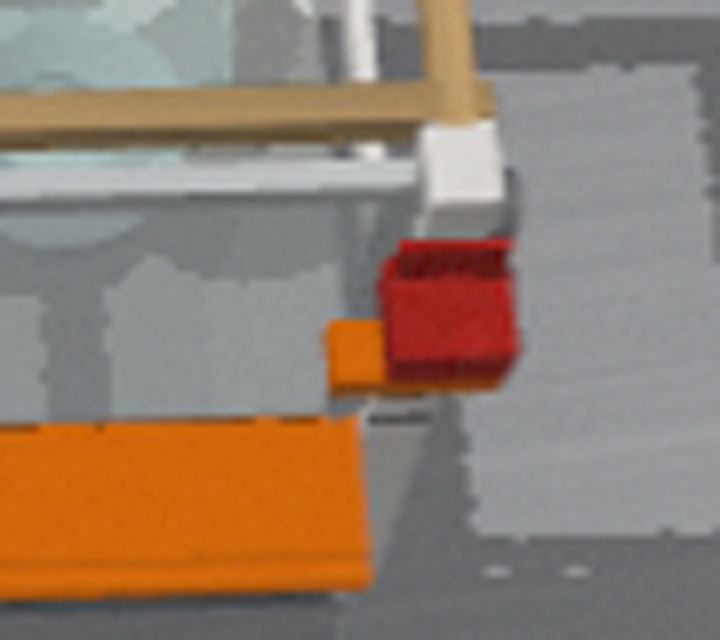

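The tab at (345,355) in the crop is now nearly under the clip, so contact should be soon.

```bash
python3 -m creep '[0,0,0.6,0,0,0,255,0,0,0.6,0,0,0,255]'
```

```text
time: 18.32
eef_pos: [548.5, 117.3, 158.9]
orientation: [0.767, 0.57, -0.175, -0.238]
contact_force: [-2.5, 1.2, -3.1]
gripper_width: 0.4
```

```bash
python3 -m creep '[0,0,0.6,0,0,0,255,0,0,0.6,0,0,0,255]'
```

```text
time: 18.48
eef_pos: [548.4, 117.3, 159.8]
orientation: [0.767, 0.57, -0.175, -0.238]
contact_force: [-0.5, 1.8, -6.1]
gripper_width: 0.5
```

```bash
python3 -m creep '[0,0,0.6,0,0,0,255,0,0,0.6,0,0,0,255]'
```

```text
time: 18.65
eef_pos: [548.2, 117.1, 159.9]
orientation: [0.767, 0.569, -0.176, -0.239]
contact_force: [0.8, 1.2, -5.8]
gripper_width: 1.1
```

```bash
python3 -m creep '[0,0,0.6,0,0,0,255,0,0,0.6,0,0,0,255]'
```

```text
time: 18.82
eef_pos: [547.9, 117.0, 160.1]
orientation: [0.767, 0.569, -0.177, -0.239]
contact_force: [-0.0, 1.0, -6.2]
gripper_width: 0.7
```

```bash
python3 -m creep '[0.1,0,0.8,0,0,0,255,0.1,0,0.8,0,0,0,255]'
```

```text
time: 18.98
eef_pos: [547.6, 116.8, 160.3]
orientation: [0.767, 0.569, -0.178, -0.24]
contact_force: [0.3, 1.9, -8.4]
gripper_width: 0.7
```

```bash
python3 -m creep '[0.2,0,0.8,0,0,0,255,0.2,0,0.8,0,0,0,255,0.2,0,0.8,0,0,0,255]'
```

```text
time: 19.23
eef_pos: [547.4, 116.7, 160.4]
orientation: [0.766, 0.568, -0.179, -0.241]
contact_force: [0.4, 1.9, -9.4]
gripper_width: 0.6
```

```bash
python3 -m creep '[0.2,0,0.8,0,0,0,255,0.2,0,0.8,0,0,0,255,0.2,0,0.8,0,0,0,255]'
```

```text
time: 19.48
eef_pos: [547.3, 116.6, 160.5]
orientation: [0.766, 0.567, -0.181, -0.242]
contact_force: [-0.9, 1.9, -11.0]
gripper_width: 0.6
```

```bash
python3 -m creep '[0.2,0,0.8,0,0,0,255,0.2,0,0.8,0,0,0,255,0.2,0,0.8,0,0,0,255]'
```

```text
time: 19.73
eef_pos: [547.1, 116.5, 160.7]
orientation: [0.766, 0.567, -0.182, -0.243]
contact_force: [-0.2, 1.6, -10.9]
gripper_width: 0.5
```

Held for more than 0.7 s at 8.4–11 N push. Taking off about 3.3 N of sliding friction leaves roughly 5–7.5 N on the pad. Now I release downward, then back out.

```bash
python3 -m creep '[0,0,-0.5,0,0,0,255,0,0,-1,0,0,0,255,0,0,-2,0,0,0,255,0,0,-4,0,0,0,255,0,0,-6,0,0,0,255,0,0,-6,0,0,0,255,-1,0,-4,0,0,0,255]'; python3 go.py -40 70 120 1
```

```text
time: 20.32
eef_pos: [551.6, 117.3, 154.1]
orientation: [0.768, 0.571, -0.171, -0.236]
contact_force: [0.1, -0.1, 0.7]
gripper_width: 0.6
model err [-0.2  0.1  0. ] cost 1.0716769306206522e-20 remaining [-61.5   4.9 -24.3] [-0.   1.2  0.2]
tip local 21.8 72.3 144.6
1 [490. 122. 130.] [-62.0, 5.0, -24.0] [-0.0, 1.2, 0.2] 1.2
```

```bash
python3 -m creep '[0,0,-6,0,0,0,255,0,0,-6,0,0,0,255,0,0,0,0,0,0,255]'; python3 -m creep '[-8,1,-1,0,0,0,255,-10,1,-1,0,0,0,255,-10,1,-1,0,0,0,255,-10,1,-1,0,0,0,255,-10,1,-1,0,0,0,255,-8,1,0,0,0,0,255,-4,0,0,0,0,0,255,0,0,0,0,0,0,255,0,0,0,0,0,0,255]'; python3 go.py -40 70 120 1; python3 - <<'E'
from h import *
for n in("side","top"):
    c=bot.read_camera(n); cv2.imwrite(f"pics/{n}7f.png",c["frame"][:,:,::-1]);crop(c,215,195,405,315,4,f"pics/{n}7.png")
    if n=="side": crop(c,325,195,415,275,8,"pics/side7z.png")
E
```

```text
time: 20.57
eef_pos: [553.1, 117.5, 144.6]
orientation: [0.768, 0.572, -0.169, -0.234]
contact_force: [-0.3, 0.1, -0.2]
gripper_width: 0.3
time: 21.32
eef_pos: [488.4, 123.4, 139.3]
orientation: [0.768, 0.572, -0.168, -0.234]
contact_force: [1.2, -0.1, 0.6]
gripper_width: 0.6
model err [-0.2  0.1  0. ] cost 1.0716769306206522e-20 remaining [ 1.7 -1.2 -9.5] [-0.1  1.6  0.2]
tip local -41.6 71.0 129.9
1 [490. 122. 130.] [2.0, -1.0, -10.0] [-0.1, 1.6, 0.2] 1.6
```

View pics/side7.png

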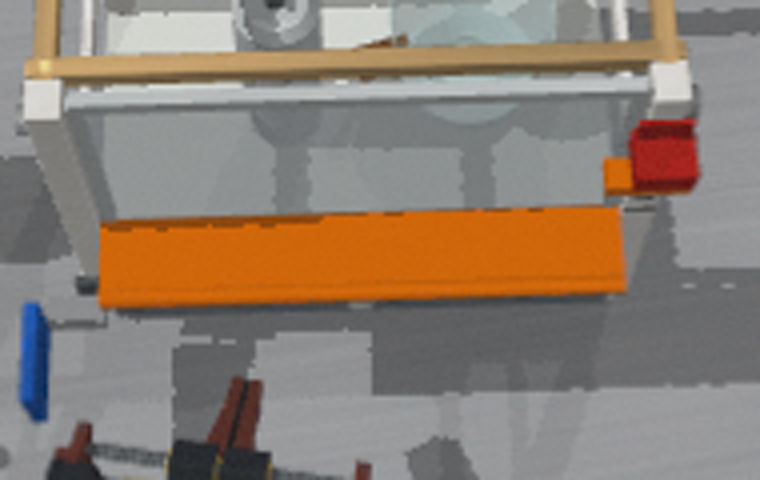

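View pics/side7z.png

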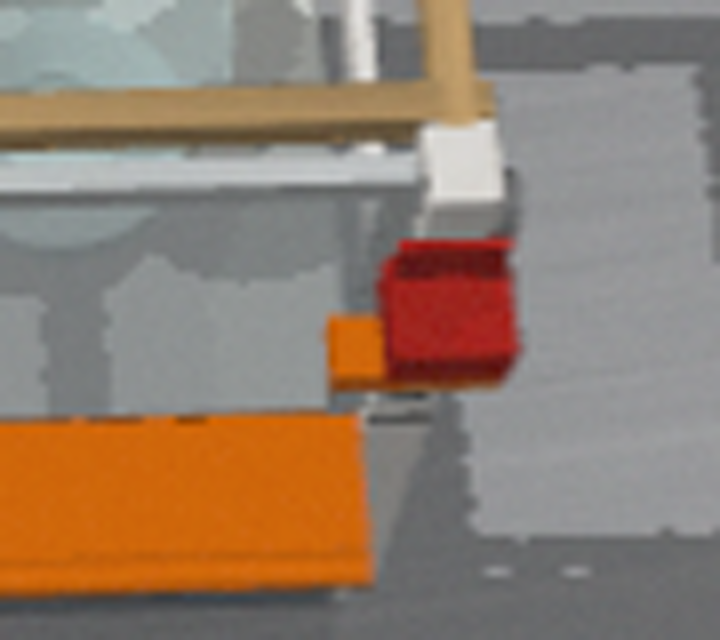

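View pics/side7f.png

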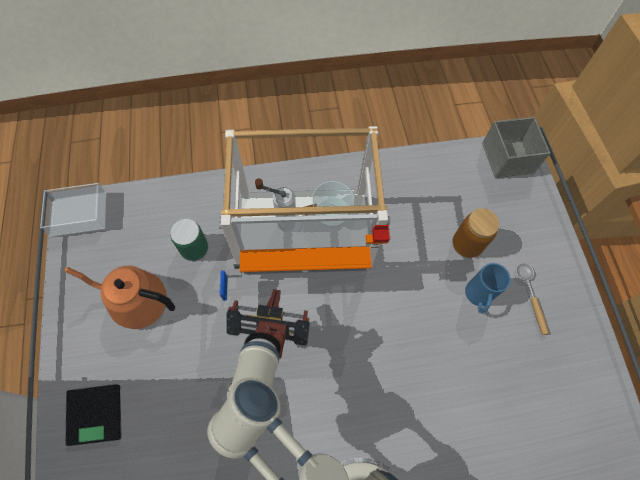

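The shutter is standing up, with its tab snug under the clip at (355,350) in the zoomed crop. The latch is open, the bystanders have not moved, and the gripper is clear.

```bash
python3 -m creep '[0,0,0,0,0,0,255,0,0,0,0,0,0,255]'; python3 -c "
from workcell import bot
print(bot.job_done())"
```

```text
time: 21.58
eef_pos: [489.0, 122.9, 139.3]
orientation: [0.769, 0.571, -0.168, -0.234]
contact_force: [0.3, -0.9, -0.2]
gripper_width: 0.2
the job is handed in; nothing more can be done
None
```

I opened the cubby and handed the job in at 21.6 s. The hand-in returned no verdict.

- **Latch:** I pushed the blue tab until it hit its end stop, with the push peaking at about 11 N. The last pictures show it fully withdrawn.
- **Shutter:** I lifted it from under the orange lip with closed fingers pitched about 35° down. The upward push was about 3–4.5 N while it slid, and it stalled on the pad after roughly 107 mm.
- **Press on the pad:** I held it against the pad for over 0.7 s. The push was 8.4–11 N, so after about 3.3 N of friction the pad took roughly 5–7.5 N. That is a little above the 5 N asked for, but below the 12 N limit. The pad force is inferred from the wrist force, not measured directly.
- **Last checks:** After I let go, the shutter stayed up with its tab under the clip, the bystanders looked unmoved, and the wrist force was about zero with the gripper clear. Because the clip partly hides the tab, the pictures put the gap only roughly. That it sits at the pad rests mainly on the stall I felt.
- **Not as planned:**
  - My first try at turning the tool horizontal ran into joint limits, so I used the tilted approach instead.
  - Early in the lift, a sideways push of about 7 N built up, and I removed it.

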